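# Find the rocking corner of the jig plate and shim it

## Task

The jig plate on the bench rocks at one of its four corners. Press down on the bosses at its corners one at a time until you find the corner that gives, then press the hinged shim tab at that corner down flat and leave it so. Use fingertips only: leave the other three tabs standing, do not shift or lift the plate or the slab and file lying on it, and leave the things round about where they are.

Things in the scene. Friction and masses are not known exactly. Their poses are not given: they have to be found in the camera images.
- bed: fixed grey cast bed, 245 x 250 x 10 mm, on the bench under the jig plate; origin on the bench under the plate's centre; x points from its near to its far side, y to its left. It is turned by up to 0.25 rad.
- plate: loose aluminium jig plate, 1.4 kg, 10 mm thick, level on a foot under each of its four ears, underside 33 mm above the bench. Middle part 180 (x) x 100 (y) mm; at its near and far ends a 40 mm wide cross bar, 220 mm long in y, forms the ears. Origin: centre of its underside; axes as the bed's. A steel fence 12 mm high runs along x at y = +42 mm. All four corners look alike.
- top_nl (a point): centre of the top of the near left press boss, a steel disc 24 mm across and 4 mm high on the near left ear of the plate: the place to press that corner (top 47 mm above the bench). Seen along the bed's axes.
- top_nr (a point): centre of the top of the near right press boss, a steel disc 24 mm across and 4 mm high on the near right ear of the plate: the place to press that corner (top 47 mm above the bench). Seen along the bed's axes.
- top_fl (a point): centre of the top of the far left press boss, a steel disc 24 mm across and 4 mm high on the far left ear of the plate: the place to press that corner (top 47 mm above the bench). Seen along the bed's axes.
- top_fr (a point): centre of the top of the far right press boss, a steel disc 24 mm across and 4 mm high on the far right ear of the plate: the place to press that corner (top 47 mm above the bench). Seen along the bed's axes.
- tab_nl (a point): where to press the near left shim tab: fixed point of the bed 18 mm above the bench, in the middle of the tab's top face once it lies flat. The tab, a steel lever 26 mm wide (y), is hinged 36 mm to the far (+x) side of this point, under its ear's near edge; it ends 50 mm from the hinge, on the robot's side. Standing, it slopes up about 35 to 40 deg and is about 50 mm above the bench here.
- tab_nr (a point): where to press the near right shim tab: fixed point of the bed 18 mm above the bench, in the middle of the tab's top face once it lies flat. The tab, a steel lever 26 mm wide (y), is hinged 36 mm to the far (+x) side of this point, under its ear's near edge; it ends 50 mm from the hinge, on the robot's side. Standing, it slopes up about 35 to 40 deg and is about 50 mm above the bench here.
- tab_fl (a point): where to press the far left shim tab: fixed point of the bed 18 mm above the bench, in the middle of the tab's top face once it lies flat. The tab, a steel lever 26 mm wide (y), is hinged 36 mm to the far (+x) side of this point, under its ear's near edge; it ends 50 mm from the hinge, on the robot's side. Standing, it slopes up about 35 to 40 deg and is about 50 mm above the bench here.
- tab_fr (a point): where to press the far right shim tab: fixed point of the bed 18 mm above the bench, in the middle of the tab's top face once it lies flat. The tab, a steel lever 26 mm wide (y), is hinged 36 mm to the far (+x) side of this point, under its ear's near edge; it ends 50 mm from the hinge, on the robot's side. Standing, it slopes up about 35 to 40 deg and is about 50 mm above the bench here.
- shim_slack (a joint): lever angle of the shim tab at the corner that rocks (which corner changes from run to run and is not told): 0 to 0.1 at the start (standing up), 0.70 fully flat. Each tab is 4 mm thick, takes about 4 to 6 N to press down, stays where it is left, and when flat its inner nose packs the gap under the ear. The hinge is 16 mm above the bench.
- shim_firm1 (a joint): the same for one of the three shims at the solid corners (which one is not told); to be left standing
- shim_firm2 (a joint): the same for one of the three shims at the solid corners (which one is not told); to be left standing
- shim_firm3 (a joint): the same for one of the three shims at the solid corners (which one is not told); to be left standing
- foot_play (a joint): how far the one springy foot has sunk: 0 at rest, 0.004 m when its corner is pressed down as far as it goes; does not tell which corner. That corner of the plate sinks up to 4 mm under about 3 to 5 N and springs back when let go; the other three corners are solid.
- agate_slab: banded agate slab 80 x 57 x 8 mm lying on the middle of the plate; origin at the centre of its underside
- needle_file: needle file, 145 mm long, 8 mm thick, lying along x on the plate's right side (y about -36 mm); origin at the centre of its underside
- jar: screw-lid jar, 55 mm across, 68 mm high, on the bench to the left; bystander
- dop_stick: dop stick 137 mm long, on the bench to the left; bystander
- caliper: steel caliper 155 mm long, on the bench to the left; bystander
- tape: black tape roll 62 mm across, on the bench to the right; bystander
- pliers: pliers 152 mm long, on the bench to the right; bystander
- rough: rough stone 44 mm long, on the bench to the right; bystander

How it is judged:
On the way, in this order (a step that is already met when the one before it is completed fails the run):
1. the rocking corner has been pressed down with the fingers so that it gave (foot sunk more than 2 mm) (value of joint foot_play above 0.002 m and contact force between the fingers and plate above 1 N), for 0.05 s.
2. the shim tab of that corner is pressed flat (over 0.62 rad) (value of joint shim_slack above 0.62 rad), for 0.1 s.
At the end, for the whole second after the job is handed in: the shim tab at the rocking corner lies flat (over 0.60 of 0.70 rad), the other three still stand (under 0.35 rad), and the plate rests level (under 0.015 rad) and within 12 mm of where it stood (value of joint shim_slack above 0.6 rad and value of joint each of shim_firm1, shim_firm2, shim_firm3 below 0.35 rad and value of joint foot_play below 0.0015 m and angle between plate's own z axis and vertical below 0.015 rad and distance of plate from where it was at the start of the episode below 0.012 m and linear speed of plate below 0.02 m/s); the robot touches nothing.
It fails at once if a shim tab at a solid corner is pressed down (over 0.35 rad) (value of joint any of shim_firm1, shim_firm2, shim_firm3 above 0.35 rad).
It fails at once if the plate is shifted or lifted by more than 15 mm (distance of plate from where it was at the start of the episode above 0.015 m).
It fails at once if the slab or the file moves more than 20 mm (distance of any of agate_slab, needle_file from where it was at the start of the episode above 0.02 m).
It fails at once if a bystander moves more than 30 mm (distance of any of jar, dop_stick, caliper, tape, pliers, rough from where it was at the start of the episode above 0.03 m).
It fails at once if the plate is pressed with more than 60 N (contact force between the arm and plate above 60 N).
It also fails if it takes over 42 s, if anything falls off the work surface, if the arm or the gripper's body presses on something with over 40 N, if the wrist force passes 120 N, or if a joint passes its speed limit or range.

## Robot

A 6-joint arm with a two-finger parallel gripper is mounted at the origin on a cart in front of the work surface, level with it; the furniture and walls round the work are solid. World frame = base frame: x ahead of the robot, y to its left, z up, the work surface at z = 0. Lengths are in m, angles in rad, forces in N, time in s.
With the tool pointing down it reaches from about 0.35 to 0.975 m from the base axis. Payload 4.9 kg.
Tool frame: the origin (TCP) lies between the finger pads; the fingertips stand 25 mm ahead of it and the grasp point (between the pads) lies 6 mm ahead of it (bot.tips_ahead is the distance from the TCP to the fingertips, in m); z points along the fingers, y is the line along which they close (so a half turn about z gives the same grasp; the last joint's range is limited). The gripper opens to 85 mm and grips with 20 to 120 N. Pads are 22 mm wide; open, the fingers measure 114 mm over their backs; the gripper's body (76 mm by 85 mm) begins 54 mm behind the grasp point. The pads swing forward as they close: fully open they stand 13 mm farther back than shut.
Start: joints at [1.134, 0.053, 1.613, -0, 1.476, -0.119], TCP at [0.195, 0.594, 0.256] pointing down, gripper open.
Joint ranges: [-3.01, 3.01], [-1.01, 2.22], [0.06, 2.58], [-1.02, 4.17], [0.09, 2.62], [-3.14, 3.14]. Speed limits (rad/s): [2.57, 2.57, 3.14, 3.14, 3.14, 3.14].

## Interface

Orientations are given as [roll, pitch, yaw] about the fixed x, y, z axes, in that order (R = Rz(yaw) Ry(pitch) Rx(roll)).
In Python, from cell import readout, optics, ticket, bot gives the robot as it stands.
- The arm moves only by the tool send_rows, never from a script. Its argument "deltas" is a list of rows, each a list of 3 entries, a list of its own where there are three numbers: the turn, a rotation vector about the tool's x, y, z in degrees, then the shift along the tool's x, y, z in mm, then the gripper command: -1 is shut, 1 is fully open, values between are in proportion. A call has 1 to 5 rows; each row shifts and turns the commanded pose from where the row before left it, along the tool's axes as they then stand; what a row does not reach is not made up. A row lasts 1/8 s, in which the tool goes at most 62.5 mm and 10.7 degrees, less where a joint would pass 70% of its speed; a pose out of reach is approached as far as the arm can. A call is refused whole if a number of a shift passes 62.5 or a number of a turn 10.7, either way. A call with a gripper value outside its range is refused whole. The fingers move at their own pace and stop on an object; "force" is the grip in N (left out, the last holds). Time passes only in rows, so rows that do not move let the fingers close. It gives the time, the measured TCP pose, the force, the opening and the grip force at its end, in the units of the state.
- readout.sense(): the state, without advancing time (a new reading comes with each control period).
- optics.snapshot(name): name is "scene" or "side" or "wrist"; returns the picture (400x640x3 uint8, red, green, blue); there is no depth.
- optics.get_calibration(name): a dict with "fx", "fy", "cx", "cy" (pixels), "pose" (4x4, takes a point from camera to world coordinates); the wrist camera has in their place "hand_eye" (4x4, takes a point from camera to tool coordinates, whose origin is the TCP and whose axes are the flange's). Camera axes: x right, y down, z forward; pixel columns grow to the right and rows downward; lengths in m; the calibration is good to about 2 mm. A picture is of the moment at which its call begins: read the wrist's pose just before it. get_calibration takes no time and is no camera call.
- ticket.job_done(): hands the job in; it is judged then, once.
The state is a dict: "time_s": time; "qpos": joint angles; "qvel": joint speeds; "tau": joint torques, N m; "tool_pos": TCP position; "tcp_rot": TCP orientation; "contact_force": force on the tool from outside, world axes, zero at the start; "wrist_torque": the same for the moment, N m; "finger_gap": opening from 0.0 (shut) to 1.0 (fully open); "grip_force": force on a finger pad.
Only numpy, scipy, OpenCV 4.12 (cv2) and the standard library are available. Lean on these libraries where they do the work, as an engineer would, in place of code of your own. Each camera call takes 0.05 s, during which the arm holds its last target. There are 200 camera calls.

## Working session

There is one attempt and no reset: what is moved stays moved. The work goes in short steps, Python scripts to look and compute and a tool call to move; the robot and the scene stay as the last step left them, time stands still between calls to the robot, and variables do not carry over. Pictures are saved under pics/ and viewed, at most 10 in all, crops included, and the job is handed in when it is done.

Besides the shell and the picture viewer there is one more tool, called after "Request:" by a JSON object that holds its "op" and its "data", one argument or row to a line. send_rows: Moves the arm, as the interface text tells. Its arguments: {"type":"object","properties":{"deltas":{"type":"array","items":{"type":"array"}},"force":{"type":"number"}},"required":["deltas"]}

```bash
mkdir -p pics
python3 - <<'E'
from cell import readout, optics, ticket, bot
import cv2
print(readout.sense())
for n in ("scene","side"):
    cv2.imwrite(f"pics/{n}0.png", optics.snapshot(n)[:,:,::-1])
    print(n, optics.get_calibration(n))
print(optics.get_calibration("wrist"), bot.tips_ahead)
E
```

```text
{'time_s': 0.0, 'qpos': array([ 1.13398649e+00,  5.33623469e-02,  1.61425485e+00, -3.71070912e-06,
        1.47602596e+00, -1.18965897e-01]), 'qvel': array([ 0.00081026,  0.00060699,  0.00214141, -0.0005463 ,  0.00025993,
       -0.00199534]), 'tau': array([-1.23474110e-03, -3.93686700e+01, -3.70175564e+01, -1.57153727e-04,
        6.88363143e-03,  3.21727924e-06]), 'tool_pos': array([0.19506505, 0.59318769, 0.25508296]), 'tcp_rot': array([-3.13955620e+00, -2.39697902e-04,  2.82374882e+00]), 'contact_force': array([ 0.03329439, -0.48385222,  0.1134046 ]), 'wrist_torque': array([-0.01085485,  0.00040346, -0.04854793]), 'grip_force': 0.0, 'finger_gap': 0.9963850584426595}
scene {'fx': 414.9562497048296, 'fy': 414.9562497048296, 'cx': 319.7824018320572, 'cy': 200.6043913656218, 'pose': array([[ 0.81666713, -0.42513877,  0.39027147,  0.09102007],
       [-0.57691644, -0.58394545,  0.57111744, -0.72629202],
       [-0.01490692, -0.69156687, -0.7221586 ,  0.93316157],
       [ 0.        ,  0.        ,  0.        ,  1.        ]])}
side {'fx': 458.320221066501, 'fy': 458.320221066501, 'cx': 319.46824994376135, 'cy': 195.85781686377905, 'pose': array([[-0.95074512, -0.17675652,  0.25463865,  0.20336034],
       [-0.30945217,  0.49359723, -0.81277373,  1.13650725],
       [ 0.01797412, -0.85153914, -0.52398285,  0.78551499],
       [ 0.        ,  0.        ,  0.        ,  1.        ]])}
{'fx': 354.56484411167594, 'fy': 354.56484411167594, 'cx': 318.49267109645183, 'cy': 197.1478753960203, 'hand_eye': array([[-9.83386834e-04, -9.51182526e-01, -3.08627342e-01,
         7.88401485e-02],
       [ 9.99999449e-01, -8.22396925e-04, -6.51713837e-04,
        -4.75092073e-04],
       [ 3.66084637e-04, -3.08627813e-01,  9.51182811e-01,
        -1.17264022e-01],
       [ 0.00000000e+00,  0.00000000e+00,  0.00000000e+00,
         1.00000000e+00]])} 0.025
```

View pics/scene0.png

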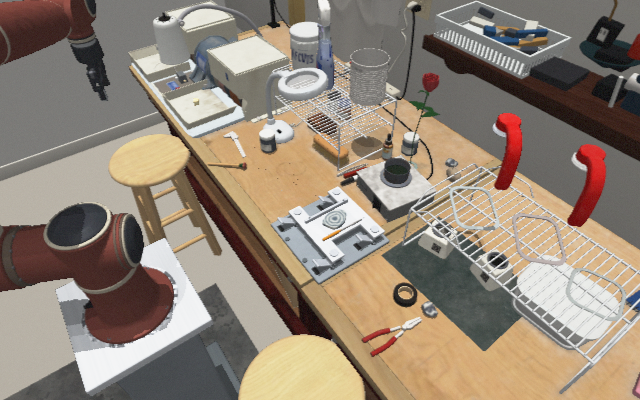

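View pics/side0.png

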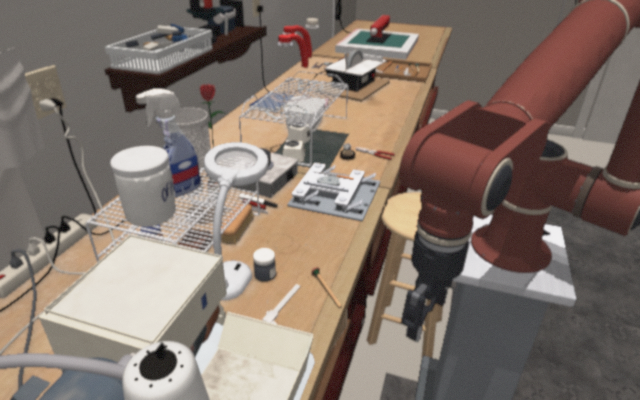

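The scene view shows the bed and plate around pixel (332,228). The jar and magnifier lamp are to the left, at (268,138), and the tape and pliers to the right, at (405,295). I'll crop and enlarge the jig.

Run:
```python
import cv2
im=cv2.imread("pics/scene0.png")[175:285,262:396]
cv2.imwrite("pics/crop0.png", cv2.resize(im,None,fx=5,fy=5,interpolation=cv2.INTER_CUBIC))
```

```text
(no output)
```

View pics/crop0.png

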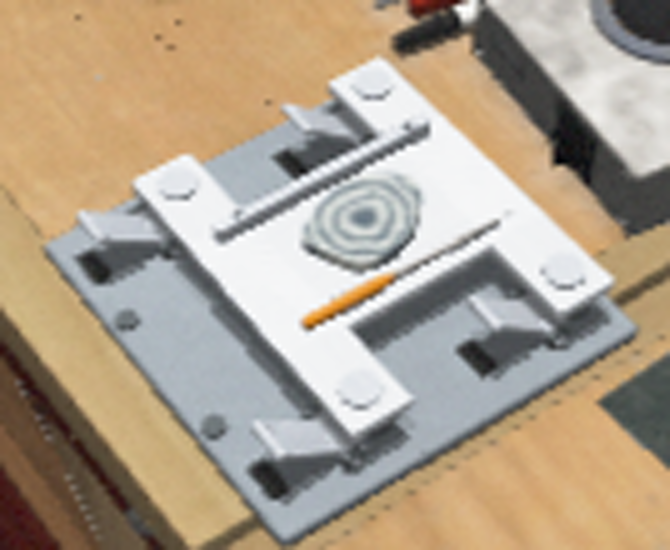

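Bosses in the crop: FL (375,83), NL (181,182), NR (360,387), FR (565,270). Bed corners: left (47,248), bottom (287,540), right (636,330).

```bash
cat > h.py <<'E'
import numpy as np
from cell import readout, optics, ticket, bot
from scipy.spatial.transform import Rotation as R
def ray(c,T,uv,z):
    d=T[:3,:3]@np.array([(uv[0]-c["cx"])/c["fx"],(uv[1]-c["cy"])/c["fy"],1]); o=T[:3,3]
    return o+d*(z-o[2])/d[2]
def wristT(s):
    T=np.eye(4);T[:3,:3]=R.from_euler("xyz",s["tcp_rot"]).as_matrix();T[:3,3]=s["tool_pos"]
    return T@optics.get_calibration("wrist")["hand_eye"]
def fit(P,Q): # rigid 2D P->Q
    P,Q=np.array(P),np.array(Q);p,q=P.mean(0),Q.mean(0);A=(P-p);B=(Q-q)
    th=np.arctan2((A[:,0]*B[:,1]-A[:,1]*B[:,0]).sum(),(A*B).sum())
    M=np.array([[np.cos(th),-np.sin(th)],[np.sin(th),np.cos(th)]])
    return th,q-M@p,B-A@M.T
E
python3 - <<'E'
from h import *
c=optics.get_calibration("scene");T=c["pose"]
f=lambda p:(262+(p[0]+.5)/5-.5,175+(p[1]+.5)/5-.5)
B={k:ray(c,T,f(p),.047) for k,p in dict(nl=(181,182),nr=(360,387),fl=(375,83),fr=(565,270)).items()}
for k in B: print(k,B[k].round(4))
for a,b in(("nl","nr"),("fl","fr"),("nl","fl"),("nr","fr")): d=B[b]-B[a];print(a,b,np.linalg.norm(d).round(4),np.arctan2(d[1],d[0]).round(3))
print("centre",np.mean(list(B.values()),0))
bc=[ray(c,T,f(p),.010) for p in((47,248),(287,540),(636,330))]
print(np.array(bc).round(4),(bc[0]+bc[2])/2)
s=readout.sense();print(s["time_s"])
E
```

```text
nl [ 0.4945 -0.022   0.047 ]
nr [ 0.491  -0.2005  0.047 ]
fl [ 0.6337 -0.0233  0.047 ]
fr [ 0.6308 -0.2026  0.047 ]
nl nr 0.1785 -1.591
fl fr 0.1794 -1.587
nl fl 0.1392 -0.009
nr fr 0.1398 -0.015
centre [ 0.5624858  -0.11210626  0.047     ]
[[ 0.4192  0.0097  0.01  ]
 [ 0.4186 -0.2352  0.01  ]
 [ 0.657  -0.2376  0.01  ]] [ 0.53810075 -0.11393105  0.01      ]
0.1
```

Run:
```python
from h import *
import cv2
cs,cd=optics.get_calibration("scene"),optics.get_calibration("side")
P=lambda c:np.array([[c["fx"],0,c["cx"]],[0,c["fy"],c["cy"]],[0,0,1]])@np.linalg.inv(c["pose"])[:3]
for n,a,b in(("lamp head",(303,82),(237,163)),("jar top",(267,131),(264,254)),("block top",(396,170),(281,163))):
    X=cv2.triangulatePoints(P(cs),P(cd),np.array(a,float).reshape(2,1),np.array(b,float).reshape(2,1));print(n,(X[:3]/X[3]).ravel().round(3))
```

```text
lamp head [0.699 0.245 0.263]
jar top [0.598 0.332 0.071]
block top [ 0.754 -0.113  0.098]
```

Request:
{"op": "send_rows", "data": {
  "deltas": [
    [[0,0,10.4],[0,0,0],-1],
    [[0,0,10.4],[0,0,0],-1],
    [[0,0,10.4],[0,0,0],-1],
    [[0,0,10.4],[0,0,0],-1],
    [[0,0,10.4],[0,0,0],-1]
  ]
}}

```text
time_s: 0.72
tool_pos: [0.1951, 0.5934, 0.2555]
tcp_rot: [-3.141, 0.001, 1.91]
contact_force: [-0.7, 0.1, -0.4]
finger_gap: 0.002
grip_force: 0.0
```

Request:
{"op": "send_rows", "data": {
  "deltas": [
    [[0,0,10.4],[0,0,0],-1],
    [[0,0,10.4],[0,0,0],-1],
    [[0,0,0],[0,0,0],-1]
  ]
}}

```text
time_s: 1.1
tool_pos: [0.1952, 0.5934, 0.2557]
tcp_rot: [-3.141, 0.001, 1.555]
contact_force: [0.0, 0.7, 0.1]
finger_gap: -0.001
grip_force: 0.0
```

Request:
{"op": "send_rows", "data": {
  "deltas": [
    [[0,0,0],[-52,27,0],-1],
    [[0,0,0],[-52,27,0],-1],
    [[0,0,0],[-52,27,0],-1],
    [[0,0,0],[-52,27,0],-1],
    [[0,0,0],[-52,27,0],-1]
  ]
}}

```text
time_s: 1.72
tool_pos: [0.3261, 0.3296, 0.2562]
tcp_rot: [3.141, -0.0, 1.557]
contact_force: [0.7, 0.1, 0.2]
finger_gap: -0.002
grip_force: 0.0
```

Request:
{"op": "send_rows", "data": {
  "deltas": [
    [[0,0,0],[-52,29,0],-1],
    [[0,0,0],[-52,29,0],-1],
    [[0,0,0],[-52,30,0],-1],
    [[0,0,0],[-52,30,0],-1],
    [[0,0,0],[-52,30,0],-1]
  ]
}}

```text
time_s: 2.35
tool_pos: [0.4697, 0.0669, 0.2564]
tcp_rot: [3.141, -0.0, 1.556]
contact_force: [1.2, 0.5, -0.5]
finger_gap: 0.002
grip_force: 0.0
```

Request:
{"op": "send_rows", "data": {
  "deltas": [
    [[0,0,0],[-54,32,0],-1],
    [[0,0,0],[-54,32,0],-1],
    [[0,0,0],[-54,32,0],-1],
    [[0,0,0],[0,0,0],-1],
    [[0,0,0],[0,0,0],-1]
  ]
}}

```text
time_s: 2.98
tool_pos: [0.5615, -0.0941, 0.2558]
tcp_rot: [-3.14, -0.001, 1.555]
contact_force: [0.3, -0.3, -0.6]
finger_gap: 0.002
grip_force: 0.0
```

Run:
```python
from h import *
import cv2,pickle
s=readout.sense();im=optics.snapshot("wrist");pickle.dump((s,im),open("w1.pkl","wb"))
cv2.imwrite("pics/w1.png",im[:,:,::-1]);print(s["tool_pos"],s["tcp_rot"],s["time_s"])
```

```text
[ 0.56152414 -0.09405461  0.25579703] [-3.14048317e+00 -7.01355657e-04  1.55456062e+00] 2.975
```

View pics/w1.png

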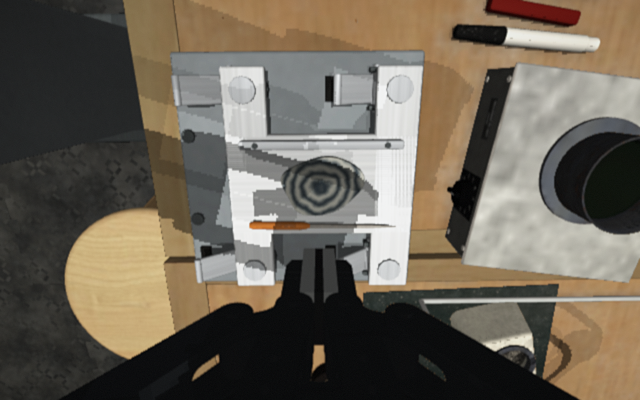

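The wrist view shows the whole jig. Bosses: NL (241,90), FL (399,89), NR (254,268), FR (388,268). Tabs: NL spans u 173–220, v 75–105; FL spans u 333–372, v 73–104. The NR and FR tabs are low down near the fingers.

Run:
```python
from h import *
import pickle
s,im=pickle.load(open("w1.pkl","rb"));c=optics.get_calibration("wrist");T=wristT(s)
Q=[ray(c,T,p,.047)[:2] for p in((241,90),(254,268),(399,89),(388,268))]
P=[(-.07,.09),(-.07,-.09),(.07,.09),(.07,-.09)]
th,t,r=fit(P,Q);print(th,t,(r*1000).round(1).tolist());print(np.array(Q).round(4))
M=np.array([[np.cos(th),-np.sin(th)],[np.sin(th),np.cos(th)]])
for n,p in dict(NLtip0=(174,76),NLtip1=(174,105),FLtip0=(334,73),FLtip1=(334,104),NRtip0=(199,254),NRtip1=(203,283)).items():print(n,(M.T@(ray(c,T,p,.048)[:2]-t)).round(4))
for n,p in dict(FLh0=(372,73),FLh1=(372,104)).items():print(n,(M.T@(ray(c,T,p,.018)[:2]-t)).round(4))
```

```text
-0.011454272242962001 [ 0.56302167 -0.10990287] [[0.3, -1.7], [0.9, 2.1], [-0.6, -1.7], [-0.6, 1.3]]
[[ 0.4944 -0.0208]
 [ 0.4929 -0.197 ]
 [ 0.6334 -0.0224]
 [ 0.6314 -0.1993]]
NLtip0 [-0.1268  0.1002]
NLtip1 [-0.13    0.0759]
FLtip0 [0.0121 0.1019]
FLtip1 [0.0123 0.0759]
NRtip0 [-0.1238 -0.0711]
NRtip1 [-0.1233 -0.1047]
FLh0 [0.0492 0.1024]
FLh1 [0.0504 0.074 ]
```

Bosses sit at (±70,±90) mm and tab press points at x = -126/+14, y = ±90 mm. The two views agree to about 2 mm. I'll press FL first.

Request:
{"op": "send_rows", "data": {
  "deltas": [
    [[0,0,0],[36,36,0],-1],
    [[0,0,0],[37,35,25],-1],
    [[0,0,0],[0,0,55],-1],
    [[0,0,0],[0,0,55],-1],
    [[0,0,0],[0,0,34],-1]
  ]
}}

```text
time_s: 3.65
tool_pos: [0.6318, -0.0201, 0.0842]
tcp_rot: [-3.138, -0.001, 1.557]
contact_force: [-0.8, -0.2, -0.1]
finger_gap: 0.001
grip_force: 0.0
```

Request:
{"op": "send_rows", "data": {
  "deltas": [
    [[0,0,0],[0,0,0],-1],
    [[0,0,0],[0,0,0],-1],
    [[0,0,0],[0,0,6],-1],
    [[0,0,0],[0,0,3],-1],
    [[0,0,0],[0,0,1],-1]
  ]
}}

```text
time_s: 4.28
tool_pos: [0.6342, -0.0225, 0.0776]
tcp_rot: [3.141, 0.0, 1.553]
contact_force: [1.0, -0.6, -0.9]
finger_gap: 0.001
grip_force: 0.0
```

Request:
{"op": "send_rows", "data": {
  "deltas": [
    [[0,0,0],[0,0,2],-1],
    [[0,0,0],[0,0,2],-1],
    [[0,0,0],[0,0,1],-1],
    [[0,0,0],[0,0,1],-1],
    [[0,0,0],[0,0,0],-1]
  ]
}}

```text
time_s: 4.9
tool_pos: [0.634, -0.0224, 0.072]
tcp_rot: [-3.141, 0.0, 1.553]
contact_force: [-3.1, 1.0, 4.3]
finger_gap: 0.001
grip_force: 2.6
```

Request:
{"op": "send_rows", "data": {
  "deltas": [
    [[0,0,0],[0,0,1],-1],
    [[0,0,0],[0,0,1],-1],
    [[0,0,0],[0,0,0],-1]
  ]
}}

```text
time_s: 5.28
tool_pos: [0.6342, -0.0225, 0.072]
tcp_rot: [-3.14, 0.0, 1.553]
contact_force: [-8.2, 1.4, 14.6]
finger_gap: -0.004
grip_force: 7.2
```

FL is solid: 14.6 N with no sinking. Next is FR.

Request:
{"op": "send_rows", "data": {
  "deltas": [
    [[0,0,0],[0,0,-20],-1],
    [[0,0,0],[-60,0,0],-1],
    [[0,0,0],[-60,0,0],-1],
    [[0,0,0],[-60,0,0],-1],
    [[0,0,0],[0,0,10],-1]
  ]
}}

```text
time_s: 5.9
tool_pos: [0.632, -0.2071, 0.0814]
tcp_rot: [3.137, 0.003, 1.548]
contact_force: [1.0, 1.2, -0.7]
finger_gap: -0.003
grip_force: 0.0
```

Request:
{"op": "send_rows", "data": {
  "deltas": [
    [[0,0,0],[0,0,4],-1],
    [[0,0,0],[0,0,2],-1],
    [[0,0,0],[0,0,1],-1],
    [[0,0,0],[0,0,1],-1],
    [[0,0,0],[0,0,0],-1]
  ]
}}

```text
time_s: 6.52
tool_pos: [0.6313, -0.2016, 0.072]
tcp_rot: [3.141, -0.001, 1.554]
contact_force: [-1.0, 2.6, 3.4]
finger_gap: -0.001
grip_force: 1.9
```

Request:
{"op": "send_rows", "data": {
  "deltas": [
    [[0,0,0],[0,0,1],-1],
    [[0,0,0],[0,0,1],-1],
    [[0,0,0],[0,0,0],-1]
  ]
}}

```text
time_s: 6.9
tool_pos: [0.6314, -0.2017, 0.072]
tcp_rot: [3.142, -0.001, 1.554]
contact_force: [-6.0, 5.7, 14.4]
finger_gap: 0.002
grip_force: 6.6
```

FR is solid too. Next is NR, lifting higher to clear the standing FR tab.

Request:
{"op": "send_rows", "data": {
  "deltas": [
    [[0,0,0],[0,0,-30],-1],
    [[0,0,0],[0,-50,0],-1],
    [[0,0,0],[0,-50,0],-1],
    [[0,0,0],[0,-40,0],-1],
    [[0,0,0],[0,0,18],-1]
  ]
}}

```text
time_s: 7.52
tool_pos: [0.4899, -0.2003, 0.0819]
tcp_rot: [3.139, 0.002, 1.552]
contact_force: [-0.6, -0.1, 0.5]
finger_gap: -0.004
grip_force: 0.0
```

Request:
{"op": "send_rows", "data": {
  "deltas": [
    [[0,0,0],[0,0,6],-1],
    [[0,0,0],[0,0,2],-1],
    [[0,0,0],[0,0,1],-1],
    [[0,0,0],[0,0,1],-1],
    [[0,0,0],[0,0,0],-1]
  ]
}}

```text
time_s: 8.15
tool_pos: [0.4918, -0.2002, 0.0721]
tcp_rot: [3.14, 0.0, 1.553]
contact_force: [1.2, 0.9, 2.2]
finger_gap: 0.005
grip_force: 1.3
```

Request:
{"op": "send_rows", "data": {
  "deltas": [
    [[0,0,0],[0,0,1],-1],
    [[0,0,0],[0,0,1],-1],
    [[0,0,0],[0,0,0],-1]
  ]
}}

```text
time_s: 8.52
tool_pos: [0.4919, -0.2002, 0.0719]
tcp_rot: [3.141, 0.0, 1.553]
contact_force: [-5.6, 3.6, 14.3]
finger_gap: -0.001
grip_force: 7.1
```

NR is solid, so NL should be the one that rocks. I'll press it.

Request:
{"op": "send_rows", "data": {
  "deltas": [
    [[0,0,0],[0,0,-30],-1],
    [[0,0,0],[60,0,0],-1],
    [[0,0,0],[60,0,0],-1],
    [[0,0,0],[60,0,0],-1],
    [[0,0,0],[0,0,18],-1]
  ]
}}

```text
time_s: 9.15
tool_pos: [0.4951, -0.0169, 0.0824]
tcp_rot: [3.138, 0.0, 1.559]
contact_force: [-0.2, -0.6, -0.1]
finger_gap: 0.002
grip_force: 0.0
```

Request:
{"op": "send_rows", "data": {
  "deltas": [
    [[0,0,0],[0,0,6],-1],
    [[0,0,0],[0,0,2],-1],
    [[0,0,0],[0,0,1],-1],
    [[0,0,0],[0,0,1],-1],
    [[0,0,0],[0,0,0],-1]
  ]
}}

```text
time_s: 9.78
tool_pos: [0.4945, -0.0207, 0.0719]
tcp_rot: [3.141, 0.001, 1.553]
contact_force: [0.2, -0.9, 2.1]
finger_gap: -0.002
grip_force: 0.8
```

Request:
{"op": "send_rows", "data": {
  "deltas": [
    [[0,0,0],[0,0,1],-1],
    [[0,0,0],[0,0,1],-1],
    [[0,0,0],[0,0,0],-1]
  ]
}}

```text
time_s: 10.15
tool_pos: [0.4945, -0.0203, 0.0697]
tcp_rot: [3.141, 0.001, 1.553]
contact_force: [-1.1, -3.4, 4.2]
finger_gap: -0.007
grip_force: 1.9
```

It gives: 2.3 mm at 4 N. I'll press deeper to be well over 2 mm.

Request:
{"op": "send_rows", "data": {
  "deltas": [
    [[0,0,0],[0,0,1],-1],
    [[0,0,0],[0,0,1],-1],
    [[0,0,0],[0,0,0.5],-1],
    [[0,0,0],[0,0,0],-1]
  ]
}}

```text
time_s: 10.65
tool_pos: [0.4945, -0.0202, 0.068]
tcp_rot: [3.142, 0.001, 1.553]
contact_force: [-3.9, -2.7, 12.0]
finger_gap: 0.001
grip_force: 5.4
```

It bottomed out at 4 mm, so NL is the rocking corner. Now its tab.

Request:
{"op": "send_rows", "data": {
  "deltas": [
    [[0,0,0],[0,0,-35],-1],
    [[0,0,0],[0,-29,0],-1],
    [[0,0,0],[0,-28,0],-1],
    [[0,0,0],[0,0,0],-1],
    [[0,0,0],[0,0,15],-1]
  ]
}}

```text
time_s: 11.28
tool_pos: [0.4386, -0.0189, 0.0873]
tcp_rot: [3.138, -0.0, 1.553]
contact_force: [0.5, 0.8, -0.4]
finger_gap: 0.001
grip_force: 0.0
```

Request:
{"op": "send_rows", "data": {
  "deltas": [
    [[0,0,0],[0,0,5],-1],
    [[0,0,0],[0,0,5],-1],
    [[0,0,0],[0,0,5],-1],
    [[0,0,0],[0,0,5],-1],
    [[0,0,0],[0,0,0],-1]
  ]
}}

```text
time_s: 11.9
tool_pos: [0.4371, -0.019, 0.0665]
tcp_rot: [-3.141, -0.0, 1.553]
contact_force: [-0.4, -0.2, -1.0]
finger_gap: 0.004
grip_force: 0.0
```

No contact force yet at tip z = 41 mm, so I'll look before going on.

Run:
```python
from h import *
import cv2
print(readout.sense()["tool_pos"])
w=optics.snapshot("wrist")[:,:,::-1]; 
s=optics.snapshot("scene")[195:265,262:352,::-1]
a=cv2.resize(w,(560,350));b=cv2.resize(s,None,fx=5,fy=5,interpolation=cv2.INTER_CUBIC)[:350,:]
d=optics.snapshot("side")[150:240,270:400,::-1]
cv2.imwrite("pics/t1.png",np.hstack([cv2.resize(w,(400,250)),cv2.resize(b,(400,311))[:250]]))
top=cv2.resize(w,(400,250));bb=cv2.resize(b,(400,311));dd=cv2.resize(d,(400,277),interpolation=cv2.INTER_CUBIC)
out=np.zeros((590,800,3),np.uint8);out[:250,:400]=top;out[:311,400:]=bb;out[311:588,:400]=dd
cv2.imwrite("pics/t1.png",out)
```

```text
[ 0.43710076 -0.01895946  0.06651183]
```

View pics/t1.png

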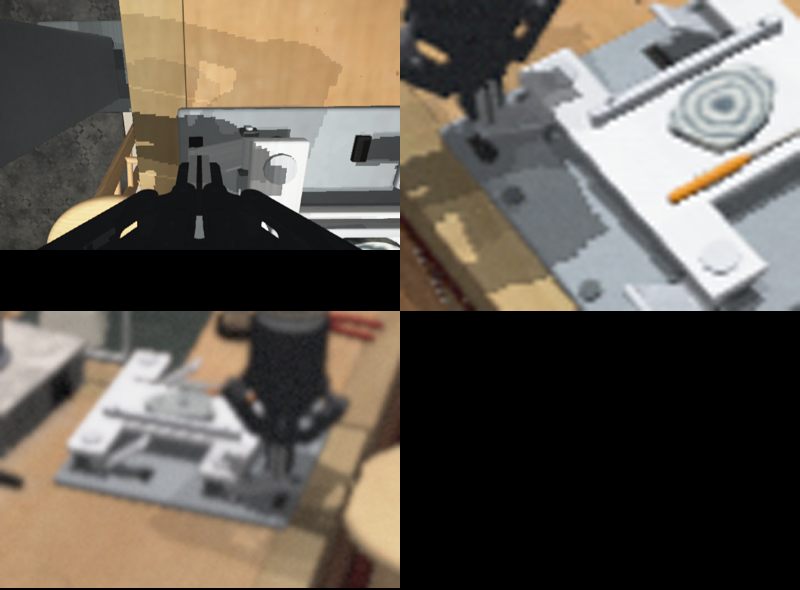

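The fingers stand over the NL tab: in the wrist view, the tab starts at (190,138) with the fingertips at (200,165). I'll go on down and watch the force.

Request:
{"op": "send_rows", "data": {
  "deltas": [
    [[0,0,0],[0,0,4],-1],
    [[0,0,0],[0,0,4],-1],
    [[0,0,0],[0,0,0],-1]
  ]
}}

```text
time_s: 12.42
tool_pos: [0.4372, -0.019, 0.0585]
tcp_rot: [3.141, 0.0, 1.553]
contact_force: [1.1, -0.6, 0.6]
finger_gap: 0.002
grip_force: 0.1
```

Request:
{"op": "send_rows", "data": {
  "deltas": [
    [[0,0,0],[0,0,4],-1],
    [[0,0,0],[0,0,4],-1]
  ]
}}

```text
time_s: 12.68
tool_pos: [0.4373, -0.019, 0.0508]
tcp_rot: [3.141, 0.0, 1.553]
contact_force: [-1.8, -0.7, 2.2]
finger_gap: -0.002
grip_force: 1.3
```

Run:
```python
from h import *
import cv2
w=optics.snapshot("wrist")[140:400,200:520,::-1]
w=cv2.convertScaleAbs(cv2.resize(w,(738,600),interpolation=cv2.INTER_CUBIC),alpha=1.6,beta=30)
cv2.imwrite("pics/t2.png",w)
```

```text
(no output)
```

View pics/t2.png

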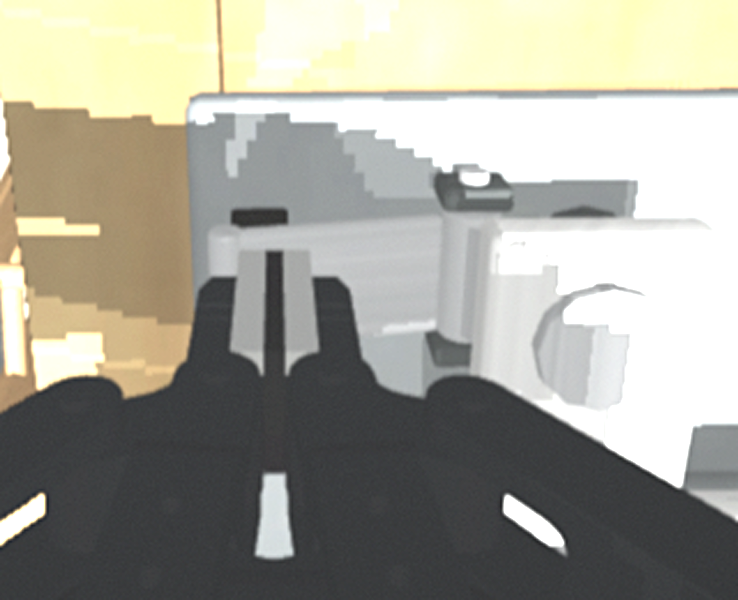

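The tab is under the fingertips, near its outer end, and is going down nearly flat. Continuing.

Request:
{"op": "send_rows", "data": {
  "deltas": [
    [[0,0,0],[0,0,4],-1],
    [[0,0,0],[0,0,3],-1],
    [[0,0,0],[0,0,1],-1],
    [[0,0,0],[0,0,1],-1],
    [[0,0,0],[0,0,0],-1]
  ]
}}

```text
time_s: 13.35
tool_pos: [0.4368, -0.019, 0.0425]
tcp_rot: [-3.139, 0.0, 1.553]
contact_force: [-6.7, -0.9, 11.9]
finger_gap: 0.002
grip_force: 5.8
```

Request:
{"op": "send_rows", "data": {
  "deltas": [
    [[0,0,0],[0,0,1],-1],
    [[0,0,0],[0,0,1],-1],
    [[0,0,0],[0,0,0],-1]
  ]
}}

```text
time_s: 13.72
tool_pos: [0.437, -0.0191, 0.0421]
tcp_rot: [-3.138, -0.0, 1.554]
contact_force: [-12.6, 0.5, 23.5]
finger_gap: -0.002
grip_force: 11.7
```

The tab is hard on its stop: tip z is about 17–18 mm at 23 N. Lifting off to check.

Request:
{"op": "send_rows", "data": {
  "deltas": [
    [[0,0,0],[0,0,-15],-1],
    [[0,0,0],[0,0,-50],-1],
    [[0,0,0],[0,0,-60],-1],
    [[0,0,0],[-40,0,-40],-1],
    [[0,0,0],[0,0,0],-1]
  ]
}}

```text
time_s: 14.35
tool_pos: [0.4387, -0.0609, 0.2093]
tcp_rot: [3.133, 0.003, 1.55]
contact_force: [0.6, 0.5, -0.1]
finger_gap: 0.001
grip_force: 0.0
```

Run:
```python
from h import *
import cv2
print(readout.sense()["tool_pos"])
w=optics.snapshot("wrist")[:,:,::-1]
cv2.imwrite("pics/end.png",w)
```

```text
[ 0.43870566 -0.06094372  0.20931815]
```

View pics/end.png

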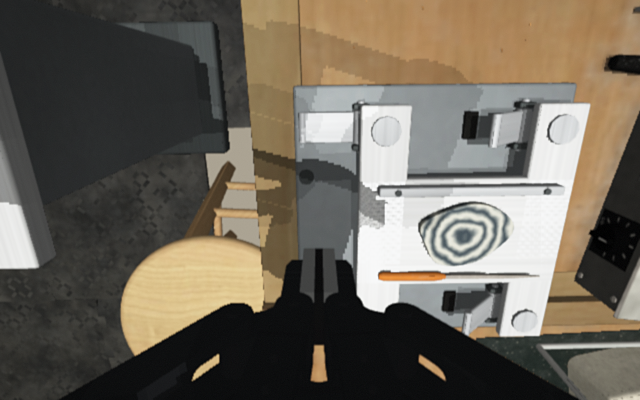

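The NL tab lies flat at (328,128), with its slot covered. The FL tab at (505,128) and FR tab at (482,305) still stand, and the slab and file are undisturbed. NR is hidden behind the fingers, but only its boss was touched. Handing in.

```bash
python3 -c "
from cell import ticket
print(ticket.job_done())"
```

```text
the job is handed in; nothing more can be done
None
```

The near left corner was the one that rocked; its shim tab is pressed flat, the other three tabs were left standing, and the job is handed in at about 14.4 s, with no verdict returned.

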